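Set the angle dial of the rework stage and store it

TASK

On the circuit-board rework bench, turn the black dial of the angle stage by pushing its upright finger post lightly round with the fingertips until the dial's white index line lines up with the one long, thick line of the scale, and leave it there. Then press the round store button on the control box fully down and let go, not pressing it before the dial is set. Do not grip, squeeze or pull up the dial or its post, and leave the loose things on the bench where they are.

Things in the scene. Friction and masses are not known exactly. Their poses are not given: they have to be found in the camera images.
- station: fixed grey base block of the angle stage, 200 x 200 mm and 40 mm high, with the round dial in the middle of its top; origin at the centre of its underside, which is also on the vertical axis of the dial; z up. The stage may stand on either side, and at any small yaw
- scale_collar: fixed aluminium disc, 180 mm diameter and 4 mm thick, lying on the base under the dial, concentric with it; 23 short scale lines and one long thick target line (24 mm long, 4 mm wide, radius 65 to 89 mm), every 15 degrees, in black. Origin at the centre of its underside; its own +x axis points from the centre along the target line. It does not turn
- hub: the sprung spindle that carries the dial, hidden under it; origin on the dial's axis at the dial's underside, 45 mm above the table. Pulled up it rises by up to 20 mm against a spring, which would unseat the dial
- dial (a joint): angle of the dial about the vertical axis, rad, counted anticlockwise seen from above; 0 when the index mark points along the station's own +x axis. It turns freely past full turns either way, with light friction (0.08 N m, about 2 N at the post), no spring and no detents, and stays where it is left
- index_mark (a point): outer end of the dial's single white index line, at 60 mm from the axis on the dial's bevelled rim, 48.5 mm above the table. The dial is black, 124 mm in diameter, 10 mm thick, its flat top 55 mm above the table; the index line runs out from near the centre to the rim
- post_top (a point): centre of the top of the dial's finger post: a plain upright aluminium pin 16 mm in diameter, standing 30 mm above the dial's top (85 mm above the table), 42 mm from the axis, exactly opposite the index line. Pushing the pin sideways turns the dial
- control_box: fixed grey box 90 x 90 mm, 35 mm high, with the store button in the middle of its top; origin at the centre of its underside
- store (a joint): travel of the store button, m: 0 released, 0.006 fully down (takes 5 N); springs back when let go
- store_top (a point): centre of the top face of the round black store button (34 mm diameter, 57 mm above the table when released), which stands 10 mm proud of its 50 mm wide round housing and is pressed straight down
- nozzle_a: loose brass suction nozzle, 16 mm diameter, 30 mm high, standing on a corner of the station; origin under its centre; to be left alone
- nozzle_b: loose brass suction nozzle, 14 mm diameter, 30 mm high, standing on another corner of the station; origin under its centre; to be left alone
- flux: loose small flux bottle, 28 mm diameter, 70 mm high, near the control box; origin under its centre; to be left alone
- spool: loose white reel, 48 mm diameter, 32 mm high, near the control box; origin under its centre; to be left alone
- driver: loose screwdriver 170 mm long lying on the table; to be left alone
- brush: loose brush 160 mm long lying on the table; to be left alone

How it is judged:
By the outcome, as a careful person would: the job done as asked, in the order asked, and still so for the second after the job is handed in, with the robot touching nothing.
It also fails if it takes over 56 s, if anything falls off the work surface, if the arm or the gripper's body presses on something with over 40 N, if the wrist force passes 120 N, or if a joint passes its speed limit or range.

ROBOT

A 6-joint arm with a two-finger parallel gripper is mounted at the origin on the work surface. World frame = base frame: x ahead of the robot, y to its left, z up, the work surface at z = 0. Lengths are in m, angles in rad, forces in N, time in s.
With the tool pointing down it reaches from about 0.3 to 0.875 m from the base axis. Payload 6.4 kg.
Tool frame: the origin (TCP) lies midway between the tips of the shut fingers; the grasp point (between the pads) lies 19 mm behind it (grasp_offset is the distance from the TCP to the grasp point, in m); z points along the fingers, y is the line along which they close (so a half turn about z gives the same grasp; the last joint's range is limited). The gripper opens to 85 mm and grips with 20 to 120 N. Pads are 22 mm wide; open, the fingers measure 114 mm over their backs; the gripper's body (76 mm by 85 mm) begins 54 mm behind the grasp point. The pads swing forward as they close: fully open they stand 13 mm farther back than shut.
Start: joints at [1.055, 0.181, 1.607, -0, 1.354, -0.206], TCP at [0.175, 0.548, 0.195] pointing down, gripper open.
Joint ranges: [-2.99, 2.99], [-0.89, 2.07], [0.3, 2.58], [-1.14, 4.28], [0, 2.63], [-3.12, 3.12]. Speed limits (rad/s): [2.57, 2.57, 3.01, 3.14, 3.14, 3.14].

INTERFACE

Orientations are given as a unit quaternion [w, x, y, z].
In Python, from bench import * gives the robot as it stands. The module is installed in compiled form; this text tells all that it offers.
- The arm moves only by the tool servo_tool, never from a script. Its argument "commands" is text: rows parted by semicolons, each of 7 numbers parted by spaces: the turn, a rotation vector about the tool's x, y, z in rad, then the shift along the tool's x, y, z in mm, then the opening, from 0 (shut) to 1 (fully open). In form: wx wy wz dx dy dz claw; .... A call has 1 to 5 rows; each row shifts and turns the commanded pose from where the row before left it, along the tool's axes as they then stand; what a row does not reach is not made up. A row lasts 1/8 s, in which the tool goes at most 62.5 mm and 10.7 degrees, less where a joint would pass 70% of its speed; a pose out of reach is approached as far as the arm can. A call with a gripper value outside its range is refused whole. The fingers move at their own pace and stop on an object; the grip force is fixed at half the most. Time passes only in rows, so rows that do not move let the fingers close. It gives the time, the measured TCP pose, the force, the opening and the grip force at its end, in the units of the state.
- get_obs(): the state, without advancing time (a new reading comes with each control period).
- camera(name): name is "scene" or "side" or "wrist"; returns the picture (400x640x3 uint8, blue, green, red); there is no depth.
- calibration(name): a dict with "fx", "fy", "cx", "cy" (pixels), "k1" (the pictures are not rectified: a ray, as slopes to the right and down, at radius r is drawn at 1 + k1 r^2 times it, then the intrinsics apply), "R" (3x3) and "t" (3): a world point X has camera coordinates R X + t. Camera axes: x right, y down, z forward; pixel columns grow to the right and rows downward; lengths in m; the calibration is good to about 2 mm. A picture is of the moment at which its call begins: read the wrist's pose just before it. calibration takes no time and is no camera call; for the wrist camera it gives the pose at the moment of the call.
- hand_in(): hands the job in; it is judged then, once.
The state is a dict: "time_s": time; "q": joint angles; "dq": joint speeds; "joint_efforts": joint torques, N m; "eef_pos": TCP position; "eef_rot": TCP orientation; "wrist_force": force on the tool from outside, world axes, zero at the start; "torque": the same for the moment, N m; "opening": opening from 0.0 (shut) to 1.0 (fully open); "grasp_force": force on a finger pad.
Only numpy, scipy, OpenCV 4.12 (cv2) and the standard library are available. Lean on these libraries where they do the work, as an engineer would, in place of code of your own. Each camera call takes 0.05 s, during which the arm holds its last target. There are 200 camera calls.

## Working session

There is one attempt and no reset: what is moved stays moved. The work goes in short steps, Python scripts to look and compute and a tool call to move; the robot and the scene stay as the last step left them, time stands still between calls to the robot, and variables do not carry over. Pictures are saved under pics/ and viewed, at most 10 in all, crops included, and the job is handed in when it is done.

Besides the shell and the picture viewer there is one more tool, called after ">>>" by a JSON object that holds its "api" and its "payload". servo_tool: Moves the arm, as the interface text tells. Its arguments: {"type":"object","properties":{"commands":{"type":"string"}},"required":["commands"]}

```bash
mkdir -p pics; cat > h.py <<'E'
from bench import *
import numpy as np, cv2
def ray(c,u,v):
    p=np.array([(u-c["cx"])/c["fx"],(v-c["cy"])/c["fy"]]);q=p.copy()
    for _ in range(20): q=p/(1+c["k1"]*(q@q))
    R=np.array(c["R"]);t=np.array(c["t"])
    return -R.T@t, R.T@np.array([q[0],q[1],1])
def onz(c,u,v,z):
    o,d=ray(c,u,v); return o+d*(z-o[2])/d[2]
def proj(c,X):
    x=np.array(c["R"])@np.array(X)+np.array(c["t"]); s=x[:2]/x[2]; s=s*(1+c["k1"]*(s@s))
    return np.array([s[0]*c["fx"]+c["cx"],s[1]*c["fy"]+c["cy"]])
E
python3 - <<'E'
from h import *
o=get_obs(); print({k:np.round(v,3) for k,v in o.items()})
for n in ["scene","side","wrist"]:
    im=camera(n); c=calibration(n); cv2.imwrite(f"pics/{n}0.png",im); C=-np.array(c["R"]).T@np.array(c["t"]);print(n,C.round(3),c["fx"],c["k1"])
cv2.imwrite("pics/two.png",np.vstack([cv2.imread("pics/scene0.png"),cv2.imread("pics/side0.png")])[:, :][::1] if 0 else cv2.resize(np.vstack([cv2.imread("pics/scene0.png"),cv2.imread("pics/side0.png")]),(480,600)))
E
```

```text
{'time_s': np.float64(0.0), 'q': array([ 1.055,  0.182,  1.608,  0.   ,  1.354, -0.206]), 'dq': array([ 0.001, -0.001,  0.001,  0.001,  0.   , -0.001]), 'joint_efforts': array([ 0.0000e+00, -4.4488e+01, -3.5133e+01, -0.0000e+00,  9.0000e-03,
        0.0000e+00]), 'eef_pos': array([0.175, 0.547, 0.194]), 'eef_rot': array([-0.   ,  0.154,  0.988, -0.001]), 'wrist_force': array([ 0.782, -0.006,  0.183]), 'torque': array([-0.048,  0.004,  0.023]), 'grasp_force': np.float64(0.0), 'opening': np.float64(0.998)}
scene [1.269 0.207 1.214] 507.4166268394574 0.05545399110275648
side [-0.072 -0.837  0.917] 392.11567844881563 0.030279127225569653
wrist [0.1   0.572 0.372] 320.4744427403423 0.01563567906921524
```

View pics/scene0.png

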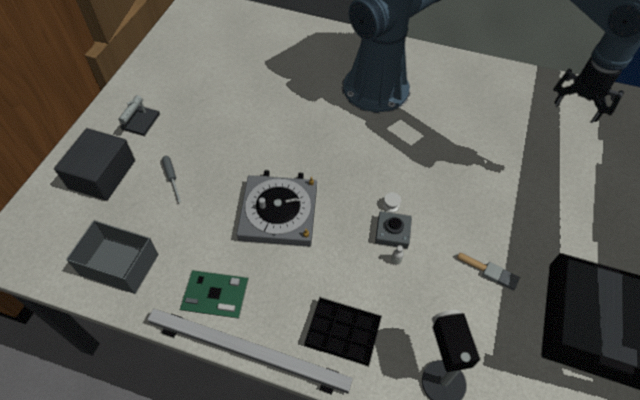

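View pics/wrist0.png

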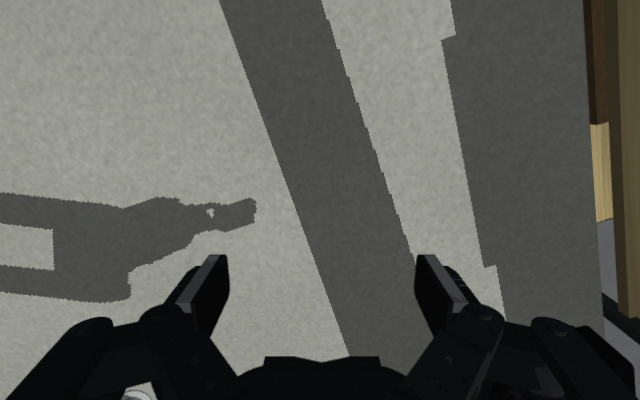

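The scene view shows the station around (278,208), with a long line near (268,225), the post near (262,203) and the index near (295,201). The control box is at (394,228). I'll enlarge that area.

```bash
python3 - <<'E'
from h import *
im=cv2.imread("pics/scene0.png")[165:275,225:425]
cv2.imwrite("pics/c1.png",cv2.resize(im,None,fx=4,fy=4,interpolation=cv2.INTER_CUBIC))
c=calibration("scene")
for n,u,v,z in [("dial",278,205,.055),("post",262,201,.085),("idx",299,200,.0485),("btn",394.5,224,.057),("spool",392,200,.03),("flux",397,250,.06)]: print(n,onz(c,u,v,z).round(3))
E
```

```text
dial [ 0.584 -0.121  0.055]
post [ 0.604 -0.157  0.085]
idx [ 0.545 -0.074  0.048]
btn [0.538 0.194 0.057]
spool [0.447 0.168 0.03 ]
flux [0.614 0.219 0.06 ]
```

View pics/c1.png

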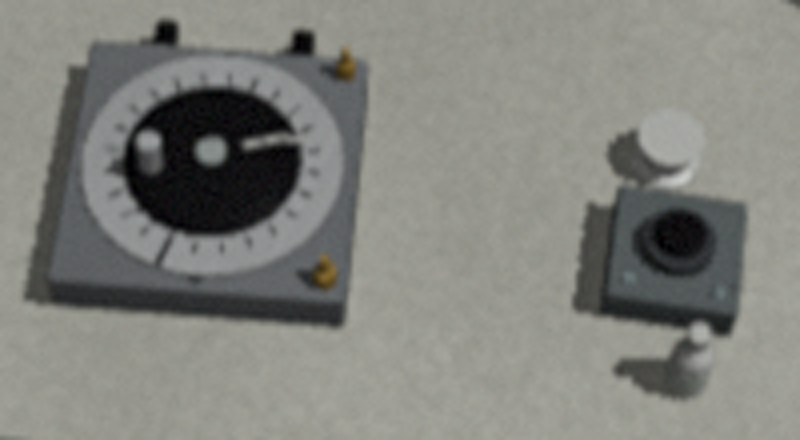

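The target line ends at crop (160,262), the index is upper right and the post is at left (148,138). The index therefore needs about 150° clockwise. I'm moving over the stage with the gripper shut, for a close look.

>>> {"api": "servo_tool", "payload": {"commands": "0 0 0 -42.3 -34 0 0;0 0 0 -42.3 -34 0 0;0 0 0 -42.3 -34 0 0;0 0 0 -42.3 -34 0 0;0 0 0 -42.3 -34 0 0"}}

```text
time_s: 0.78
eef_pos: [0.3255, 0.3197, 0.1947]
eef_rot: [0.0, 0.154, 0.988, 0.0]
wrist_force: [0.7, 0.1, 0.4]
opening: -0.002
grasp_force: 0.0
```

>>> {"api": "servo_tool", "payload": {"commands": "0 0 0 -42.3 -34 0 0;0 0 0 -42.3 -34 0 0;0 0 0 -42.3 -34 0 0;0 0 0 -42.3 -34 0 0;0 0 0 -42.3 -34 0 0"}}

```text
time_s: 1.4
eef_pos: [0.4751, 0.0932, 0.1947]
eef_rot: [0.0, 0.154, 0.988, 0.0]
wrist_force: [1.2, 0.4, -0.1]
opening: -0.002
grasp_force: 0.0
```

>>> {"api": "servo_tool", "payload": {"commands": "0 0 0 -42.3 -34 0 0;0 0 0 -42.3 -34 0 0;0 0 0 -42.3 -34 0 0;0 0 0 -42.3 -34 0 0;0 0 0 -42.3 -34 0 0"}}

```text
time_s: 2.02
eef_pos: [0.6247, -0.133, 0.1944]
eef_rot: [-0.0, 0.154, 0.988, 0.0]
wrist_force: [0.7, 0.1, 0.6]
opening: -0.0
grasp_force: 0.0
```

>>> {"api": "servo_tool", "payload": {"commands": "0 0 -0.17 0 0 0 0;0 0 -0.17 0 0 0 0;0 0 -0.17 0 0 0 0;0 0 -0.17 0 0 0 0;0 0 -0.17 0 0 0 0"}}

```text
time_s: 2.65
eef_pos: [0.6238, -0.1314, 0.1942]
eef_rot: [-0.0, -0.269, 0.963, 0.0]
wrist_force: [-0.8, -0.2, -0.4]
opening: -0.001
grasp_force: 0.0
```

>>> {"api": "servo_tool", "payload": {"commands": "0 0 -0.16 0 0 0 0;0 0 0 0 0 0 0;0 0 0 0 0 0 0"}}

```text
time_s: 3.02
eef_pos: [0.624, -0.1314, 0.1946]
eef_rot: [-0.0, -0.342, 0.94, 0.0]
wrist_force: [0.1, 0.5, -0.7]
opening: 0.0
grasp_force: 0.0
```

```bash
python3 - <<'E'
from h import *
o=get_obs(); print(o["time_s"],o["eef_pos"],o["eef_rot"],o["opening"])
c=calibration("wrist");im=camera("wrist"); cv2.imwrite("pics/w1.png",im)
import pickle;pickle.dump(c,open("w1.pkl","wb"))
R=np.array(c["R"]);print((-R.T@c["t"]).round(3),R.round(2)[2])
cv2.imwrite("pics/w1b.png",cv2.resize(im,(800,500),interpolation=cv2.INTER_CUBIC))
E
```

```text
3.025 [ 0.62399426 -0.13142375  0.19456662] [-1.41135247e-04 -3.41584074e-01  9.39851200e-01  1.46005449e-04] 0.0003814016320374077
[ 0.563 -0.181  0.373] [ 0.23  0.2  -0.95]
```

View pics/w1b.png

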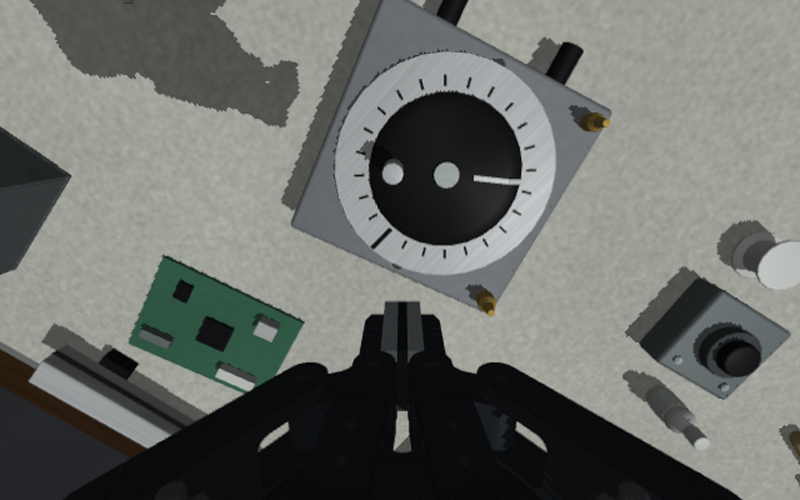

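The closer view (800-px picture) shows the collar spanning columns 334–556 and rows 51–275. The cap is at (447,175), the index runs (474,178)–(521,182), the post top is at (392,172), the target line runs (391,230)–(373,247) and the button top is at (741,358).

```bash
python3 - <<'E'
from h import *
import pickle; c=pickle.load(open("w1.pkl","rb"))
k=.8
P=lambda u,v,z:onz(c,u*k,v*k,z)
cc=[P(u,v,.044)[:2] for u,v in [(334,165),(556,160),(443,51),(444,275)]]
A=np.array([[2*p[0],2*p[1],1] for p in cc]);s=np.linalg.lstsq(A,[p@p for p in cc],rcond=None)[0];C=s[:2];print("centre",C.round(4),"r",np.sqrt(s[2]+C@C).round(4), "cap",P(447,175,.056)[:2])
def pol(n,X): d=X[:2]-C; print(n,X.round(4),"r",np.hypot(*d).round(4),"ang",np.degrees(np.arctan2(d[1],d[0])).round(1))
pol("idx out",P(521,182,.0485));pol("idx in",P(474,178,.055));pol("post",P(392,172,.085));pol("tin",P(391,230.5,.044));pol("tout",P(373,247,.044))
print("btn",P(741,358,.057))
# auto: target-line dark pixels
im=cv2.cvtColor(cv2.imread("pics/w1.png"),cv2.COLOR_BGR2GRAY)
# polar unwrapping at collar z, r 65..89
for r in [.068,.075,.082,.087]:
    a=np.radians(np.arange(-180,180,.5)); px=np.array([proj(c,[C[0]+r*np.cos(t),C[1]+r*np.sin(t),.044]) for t in a],np.float32)
    v=cv2.remap(im,px[:,0],px[:,1],cv2.INTER_LINEAR).ravel()
    w=np.clip(110-v.astype(float),0,None)
    print(r,[(round(float(np.degrees(t)),1),int(x)) for t,x in zip(a,v) if x<90][:40])
E
```

```text
centre [ 0.575  -0.1261] r 0.0899 cap [ 0.57467684 -0.12542061]
idx out [ 0.5408 -0.0744  0.0485] r 0.0619 ang 123.5
idx in [ 0.5628 -0.1073  0.055 ] r 0.0224 ang 122.9
post [ 0.5972 -0.162   0.085 ] r 0.0422 ang -58.3
tin [ 0.6408 -0.1285  0.044 ] r 0.0658 ang -2.0
tout [ 0.6622 -0.131   0.044 ] r 0.0873 ang -3.2
btn [0.5278372  0.18666343 0.057     ]
0.068 [(-168.5, 66), (-168.0, 48), (-154.0, 86), (-153.5, 50), (-153.0, 40), (-152.5, 80), (-138.5, 29), (-138.0, 37), (-137.5, 70), (-124.0, 67), (-123.5, 35), (-123.0, 30), (-109.0, 70), (-108.5, 47), (-108.0, 62), (-94.0, 65), (-93.5, 42), (-93.0, 58), (-79.0, 70), (-78.5, 35), (-78.0, 74), (-71.0, 89), (-70.5, 82), (-70.0, 82), (-69.5, 82), (-69.0, 83), (-68.5, 83), (-68.0, 83), (-67.5, 83), (-67.0, 83), (-66.5, 82), (-66.0, 81), (-65.5, 81), (-65.0, 70), (-64.5, 56), (-64.0, 32), (-63.5, 26), (-63.0, 40), (-62.5, 82), (-49.0, 65)]
0.075 [(-4.5, 49), (-4.0, 23), (-3.5, 22), (-3.0, 32), (-2.5, 65)]
0.082 [(-4.5, 48), (-4.0, 23), (-3.5, 20), (-3.0, 27), (-2.5, 64)]
0.087 [(-4.5, 51), (-4.0, 25), (-3.5, 23), (-3.0, 33), (-2.5, 71)]
```

Dial centre is (0.575, −0.126), index 123°, target −3.5°, so turn 126.5° clockwise. Next I line up behind the post with a 7 mm gap and descend.

>>> {"api": "servo_tool", "payload": {"commands": "0 0 0.122 13.3 -9.2 0 0;0 0 0 0 0 50 0;0 0 0 0 0 50 0;0 0 0 0 0 30 0;0 0 0 0 0 0 0"}}

```text
time_s: 3.7
eef_pos: [0.6175, -0.1461, 0.0617]
eef_rot: [-0.002, -0.284, 0.959, 0.002]
wrist_force: [-0.1, 0.9, 0.5]
opening: 0.001
grasp_force: 0.0
```

>>> {"api": "servo_tool", "payload": {"commands": "0 0 0 3 0 0 0;0 0 0 3 0 0 0;0 0 0.1 4.3 -1.7 0 0;0 0 0.1 4.3 -1.7 0 0;0 0 0 0 0 0 0"}}

```text
time_s: 4.32
eef_pos: [0.6098, -0.1584, 0.0663]
eef_rot: [0.001, -0.188, 0.982, -0.001]
wrist_force: [0.3, 0.6, 0.1]
opening: -0.002
grasp_force: 0.0
```

```bash
python3 - <<'E'
from h import *
import pickle
o=get_obs(); q=o["eef_rot"]; print(o["time_s"],o["eef_pos"],np.degrees(2*np.arctan2(q[2],q[1])))
c=calibration("wrist");im=camera("wrist"); pickle.dump(c,open("w2.pkl","wb"));cv2.imwrite("pics/w2.png",im)
E
```

```text
4.325 [ 0.60975717 -0.15835991  0.0663375 ] 201.67833958450709
```

View pics/w2.png

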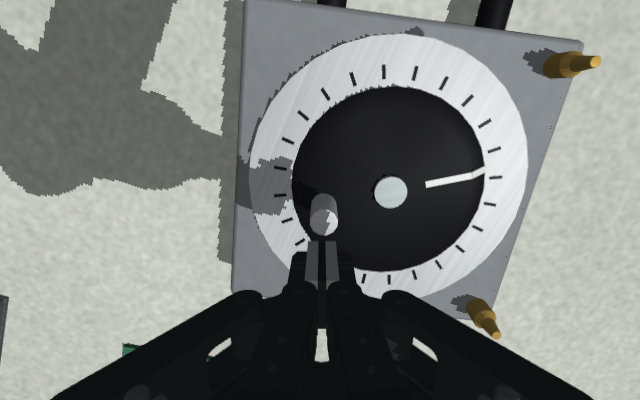

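The shut fingertips sit just behind the post (top at (322,222)), centred on it. The index runs (427,184)–(485,171). I'll automate the index and target angles by polar sampling.

```bash
cat >> h.py <<'E'
C0=np.array([.575,-.126])
def angles(c,im,cam="wrist"):
    g=cv2.cvtColor(im,cv2.COLOR_BGR2GRAY); a=np.arange(-180,180,.25)
    def samp(C,r,z):
        px=np.array([proj(c,[C[0]+r*np.cos(t),C[1]+r*np.sin(t),z]) for t in np.radians(a)],np.float32)
        return cv2.remap(g,px[:,0],px[:,1],cv2.INTER_LINEAR).ravel().astype(float)
    out={}
    b=np.mean([samp(C0,r,.055) for r in (.03,.04,.05)],0); w=b*(b>110)
    d=np.mean([samp(C0,r,.044) for r in (.077,.081,.085)],0); wd=np.clip(90-d,0,None)
    for n,x in (("idx",w),("tgt",wd)):
        m=np.where(x>0)[0]
        out[n]=[(round(float(np.average(a[s],weights=x[s])),2),len(s)/4) for s in np.split(m,np.where(np.diff(m)>4)[0]+1) if len(s)>3]
    return out
E
python3 - <<'E'
from h import *
import pickle
for n in ("w1","w2"): print(angles(pickle.load(open(n+".pkl","rb")),cv2.imread(f"pics/{n}.png")))
E
```

```text
{'idx': [(-51.5, 3.25), (123.86, 6.5)], 'tgt': [(-3.67, 2.5)]}
{'idx': [(-40.64, 13.0), (123.99, 6.75)], 'tgt': [(-7.15, 41.5), (28.82, 10.5)]}
```

>>> {"api": "servo_tool", "payload": {"commands": "0 0 0.1 4.4 -1.8 0 0;0 0 0.1 4.4 -1.8 0 0;0 0 0.1 4.4 -1.8 0 0;0 0 0.1 4.4 -1.8 0 0;0 0 0 0 0 0 0"}}

```text
time_s: 5.0
eef_pos: [0.5939, -0.1687, 0.0653]
eef_rot: [0.0, 0.01, 1.0, -0.0]
wrist_force: [0.5, 0.6, 0.4]
opening: 0.003
grasp_force: 0.0
```

```bash
cat > m.py <<'E'
from h import *
import sys
o=get_obs(); q=o["eef_rot"]; ph=2*np.arctan2(q[2],q[1]); p=o["eef_pos"]
c=calibration("wrist");im=camera("wrist");cv2.imwrite(f"pics/{sys.argv[1]}.png",im)
v=C0-p[:2]; x=np.array([np.cos(ph),np.sin(ph)]);y=np.array([x[1],-x[0]])
print(o["time_s"],p.round(4),"phi",np.degrees(ph).round(1),"C in tool mm",(1e3*v@x).round(1),(1e3*v@y).round(1),o["wrist_force"].round(1)); print(angles(c,im))
E
python3 m.py w3
```

```text
5.0 [ 0.5939 -0.1687  0.0653] phi 178.9 C in tool mm 19.8 42.3 [0.5 0.6 0.4]
{'idx': [(124.0, 6.75)], 'tgt': [(-29.51, 43.25), (-3.65, 3.0), (6.06, 12.75)]}
```

View pics/w3.png

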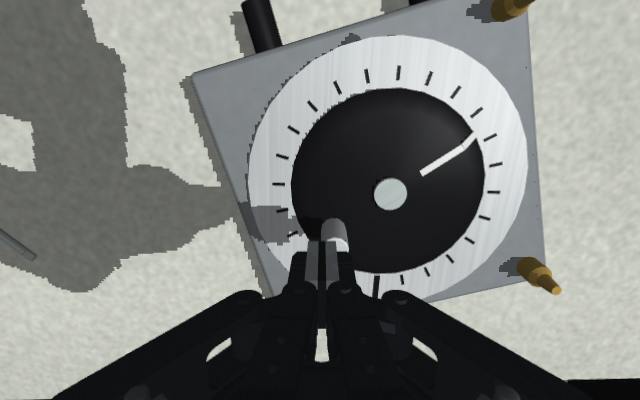

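```bash
python3 - <<'E'
from h import *
import pickle
def go(c,tcp,ph):
    x=np.array([np.cos(ph),np.sin(ph),0]);y=np.array([x[1],-x[0],0]);t=np.array(tcp)
    print("tcp",proj(c,t).round(),"+11x",proj(c,t+.011*x).round(),"+11y",proj(c,t+.011*y).round(),"20up",proj(c,t+[0,0,.02]).round())
    P=C0+.042*np.array([np.cos(np.radians(-56)),np.sin(np.radians(-56))])
    for z in (.055,.065,.085): print("post",z,proj(c,[*P,z]).round())
    print("ctr",proj(c,[*C0,.055]).round())
go(pickle.load(open("w2.pkl","rb")),[.60976,-.15836,.0663],np.radians(201.7))
c=calibration("wrist");o=get_obs();q=o["eef_rot"]
go(c,o["eef_pos"],2*np.arctan2(q[2],q[1]))
im=cv2.imread("pics/w3.png")[180:330,240:440];cv2.imwrite("pics/w3c.png",cv2.resize(im,None,fx=4,fy=4,interpolation=cv2.INTER_CUBIC))
E
```

```text
tcp [321. 229.] +11x [321. 212.] +11y [339. 229.] 20up [320. 244.]
post 0.055 [324. 205.]
post 0.065 [324. 211.]
post 0.085 [324. 224.]
ctr [390. 192.]
tcp [321. 230.] +11x [321. 213.] +11y [339. 230.] 20up [321. 245.]
post 0.055 [333. 229.]
post 0.065 [334. 236.]
post 0.085 [335. 251.]
ctr [390. 193.]
```

View pics/w3c.png

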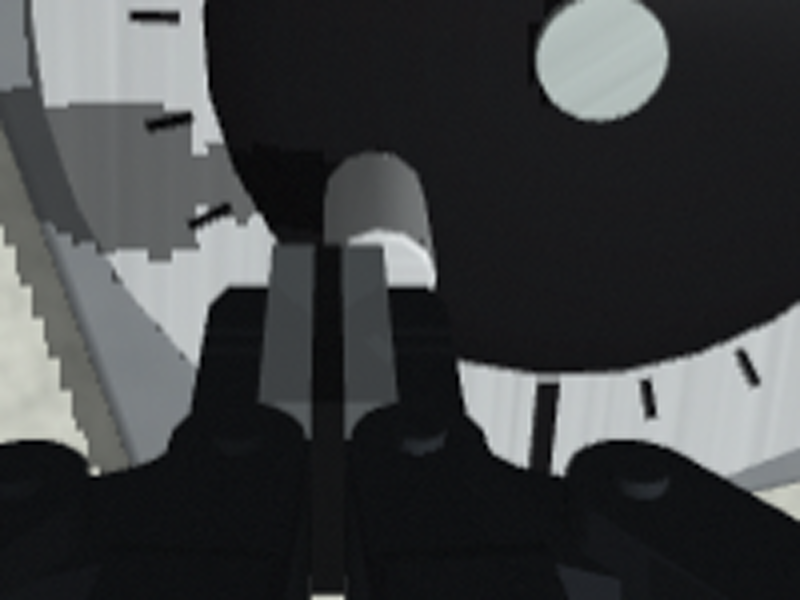

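The fingertips hide part of the post top without touching it, so the real tips look higher than the reported TCP suggests. I'll check from the two fixed cameras with the TCP marked.

```bash
python3 - <<'E'
from h import *
p=get_obs()["eef_pos"]; P=C0+.042*np.array([np.cos(np.radians(-56)),np.sin(np.radians(-56))]); out=[]
for n in("side","scene"):
    im=camera(n);c=calibration(n);u,v=proj(c,p);print(n,u,v,[proj(c,[*P,z]).round(1) for z in(.055,.085)])
    x0,y0=int(u)-45,int(v)-45
    k=cv2.resize(im[y0:y0+75,x0:x0+90],None,fx=4.4,fy=5.9*4.4/5.9,interpolation=cv2.INTER_CUBIC)
    for X,col in((p,(0,0,255)),([*P,.085],(0,255,0)),([*P,.055],(255,0,0))):
        a=((proj(c,X)+.5-[x0,y0])*4.4).astype(int);cv2.drawMarker(k,tuple(map(int,a)),col,cv2.MARKER_CROSS,10,1)
    out.append(k)
cv2.imwrite("pics/sd.png",np.hstack(out))
E
```

```text
side 368.2905685362501 223.2273530854025 [array([367.5, 223.7]), array([368. , 216.8])]
scene 259.88598435893675 200.9585059578112 [array([262.2, 205.1]), array([261.4, 199. ])]
```

View pics/sd.png

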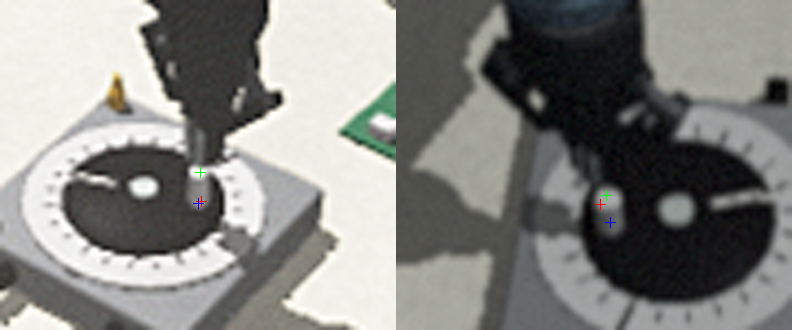

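In the side view the fingertips end right above the post top, about 25–30 mm above the reported TCP, so they passed over it. I'll lift, go back behind the post, and come down lower while watching the force.

>>> {"api": "servo_tool", "payload": {"commands": "0 0 0 0 0 -20 0;0 0 -0.153 -26.5 23.5 0 0;0 0 -0.153 0 0 0 0;0 0 -0.153 0 0 0 0;0 0 -0.153 0 0 0 0"}}

```text
time_s: 5.78
eef_pos: [0.6215, -0.1457, 0.0865]
eef_rot: [0.001, -0.294, 0.956, -0.001]
wrist_force: [1.0, 0.3, 0.4]
opening: -0.002
grasp_force: 0.0
```

>>> {"api": "servo_tool", "payload": {"commands": "0 0 0 0 0 20 0;0 0 0 0 0 14 0;0 0 0 0 0 8 0;0 0 0 0 0 5 0;0 0 0 0 0 0 0"}}

```text
time_s: 6.4
eef_pos: [0.6205, -0.1456, 0.0373]
eef_rot: [-0.0, -0.291, 0.957, 0.0]
wrist_force: [0.5, 0.4, -0.4]
opening: -0.003
grasp_force: 0.0
```

```bash
python3 m.py w4; python3 - <<'E'
from h import *
im=cv2.imread("pics/w4.png")[150:300,240:440];cv2.imwrite("pics/w4c.png",cv2.resize(im,None,fx=3,fy=3,interpolation=cv2.INTER_CUBIC))
E
```

```text
6.4 [ 0.6205 -0.1456  0.0373] phi 213.8 C in tool mm 26.9 41.6 [ 0.5  0.4 -0.4]
{'idx': [(-48.34, 8.0), (123.92, 7.0)], 'tgt': [(19.74, 68.0)]}
```

>>> {"api": "servo_tool", "payload": {"commands": "0 0 0 4 0 0 0;0 0 0 4 0 0 0;0 0 0.1 4.3 -1.7 0 0;0 0 0.1 4.3 -1.7 0 0;0 0 0 0 0 0 0"}}

```text
time_s: 7.08
eef_pos: [0.6085, -0.1577, 0.0382]
eef_rot: [0.0, -0.194, 0.981, -0.0]
wrist_force: [0.4, 0.9, 1.2]
opening: -0.001
grasp_force: 0.3
```

```bash
python3 m.py w5
```

```text
7.075 [ 0.6085 -0.1577  0.0382] phi 202.4 C in tool mm 18.9 42.1 [0.4 0.9 1.2]
{'idx': [(-58.75, 1.25), (112.21, 7.25)], 'tgt': [(9.33, 75.5)]}
```

The dial now follows (index 112.2°). Continuing round.

>>> {"api": "servo_tool", "payload": {"commands": "0 0 0.1 4.3 -1.7 0 0;0 0 0.1 4.3 -1.7 0 0;0 0 0.1 4.3 -1.7 0 0;0 0 0.1 4.3 -1.7 0 0;0 0 0.1 4.3 -1.7 0 0"}}

```text
time_s: 7.75
eef_pos: [0.5897, -0.1697, 0.0382]
eef_rot: [0.001, 0.055, 0.998, -0.0]
wrist_force: [2.1, 1.3, -0.3]
opening: -0.004
grasp_force: 1.1
```

```bash
python3 m.py w6
```

```text
7.75 [ 0.5897 -0.1697  0.0382] phi 173.6 C in tool mm 19.5 41.8 [ 2.1  1.3 -0.3]
{'idx': [(-80.07, 19.5), (83.87, 7.0)], 'tgt': [(-19.93, 75.5)]}
```

>>> {"api": "servo_tool", "payload": {"commands": "0 0 0.1 4.3 -1.7 0 0;0 0 0.1 4.3 -1.7 0 0;0 0 0.1 4.3 -1.7 0 0;0 0 0.1 4.3 -1.7 0 0;0 0 0.1 4.3 -1.7 0 0"}}

```text
time_s: 8.43
eef_pos: [0.567, -0.1715, 0.0382]
eef_rot: [0.001, 0.3, 0.954, -0.0]
wrist_force: [3.0, -1.1, -0.4]
opening: 0.001
grasp_force: 1.1
```

>>> {"api": "servo_tool", "payload": {"commands": "0 0 0.1 4.3 -1.7 0 0;0 0 0.1 4.3 -1.7 0 0;0 0 0.1 4.3 -1.7 0 0;0 0 0.1 4.3 -1.7 0 0;0 0 0.1 4.3 -1.7 0 0"}}

```text
time_s: 9.05
eef_pos: [0.5463, -0.1622, 0.0383]
eef_rot: [0.001, 0.527, 0.85, -0.0]
wrist_force: [2.7, -1.7, -0.2]
opening: -0.001
grasp_force: 1.1
```

>>> {"api": "servo_tool", "payload": {"commands": "0 0 0.1 4.3 -1.7 0 0;0 0 0.1 4.3 -1.7 0 0;0 0 0.1 4.3 -1.7 0 0;0 0 0 0 0 0 0"}}

```text
time_s: 9.55
eef_pos: [0.5365, -0.1517, 0.0382]
eef_rot: [0.001, 0.647, 0.763, -0.0]
wrist_force: [-0.5, -0.5, 0.5]
opening: 0.0
grasp_force: 0.4
```

```bash
python3 m.py w7
```

```text
9.55 [ 0.5365 -0.1517  0.0382] phi 99.4 C in tool mm 19.1 42.1 [-0.5 -0.5  0.5]
{'idx': [(-155.06, 20.0), (8.88, 6.5)], 'tgt': [(-94.63, 76.25), (-3.34, 2.5)]}
```

>>> {"api": "servo_tool", "payload": {"commands": "0 0 0.07 3 -1.25 0 0;0 0 0.07 3 -1.25 0 0;0 0 0.05 2.1 -0.9 0 0;0 0 0 0 0 0 0"}}

```text
time_s: 10.1
eef_pos: [0.5323, -0.1441, 0.038]
eef_rot: [0.0, 0.716, 0.698, -0.0]
wrist_force: [1.9, -1.1, 0.0]
opening: -0.0
grasp_force: 0.7
```

```bash
python3 m.py w8
```

```text
10.1 [ 0.5323 -0.1441  0.038 ] phi 88.5 C in tool mm 19.2 42.2 [ 1.9 -1.1  0. ]
{'idx': [(-165.68, 19.75), (-1.71, 6.75)], 'tgt': [(-105.92, 76.5), (-3.33, 2.5)]}
```

>>> {"api": "servo_tool", "payload": {"commands": "0 0 0.02 0.9 -0.4 0 0;0 0 0 0 0 0 0"}}

```text
time_s: 10.4
eef_pos: [0.5318, -0.1429, 0.0379]
eef_rot: [0.0, 0.724, 0.69, -0.0]
wrist_force: [1.1, -1.8, 1.4]
opening: -0.001
grasp_force: 0.9
```

```bash
python3 m.py w9; python3 - <<'E'
from h import *
c=calibration("wrist");im=cv2.imread("pics/w9.png");u,v=proj(c,[.635,-.128,.05]).astype(int);print(u,v)
k=im[max(v-100,0):v+100,u-130:u+130];cv2.imwrite("pics/w9c.png",cv2.resize(k,None,fx=3,fy=3,interpolation=cv2.INTER_CUBIC))
E
```

```text
10.4 [ 0.5318 -0.1429  0.0379] phi 87.2 C in tool mm 19.0 42.3 [ 1.1 -1.8  1.4]
{'idx': [(-167.07, 19.5), (-3.1, 6.5)], 'tgt': [(-107.24, 76.75), (-3.34, 2.5)]}
510 204
```

View pics/w9c.png

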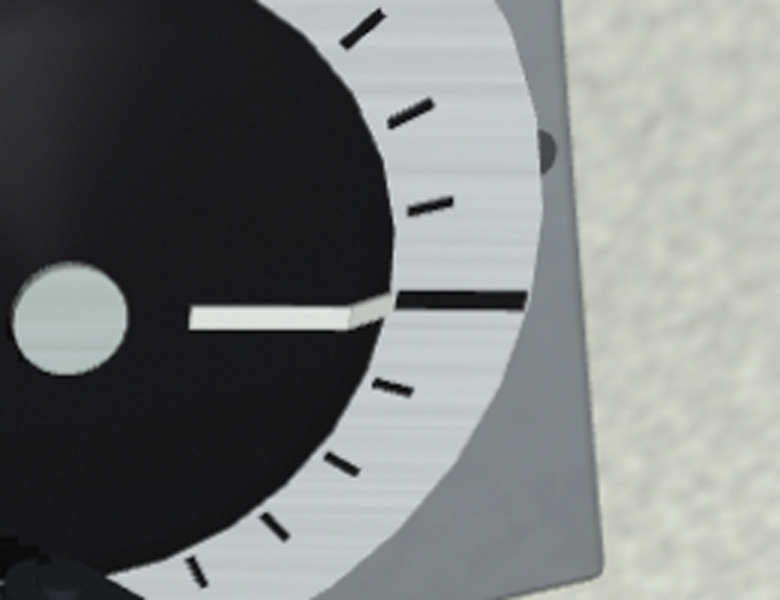

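The index's bevelled end at crop (392,303) meets the thick line at (396,300), so it is aligned to within about 0.5°. I'm backing off along −x, then rising for a check from above.

>>> {"api": "servo_tool", "payload": {"commands": "0 0 0 -4 0 0 0;0 0 0 -8 0 0 0;0 0 0 0 0 -50 0;0 0 0 0 0 -50 0;0 0 0 0 0 -50 0"}}

```text
time_s: 11.08
eef_pos: [0.5306, -0.155, 0.189]
eef_rot: [-0.001, 0.724, 0.69, -0.0]
wrist_force: [1.3, -0.5, 0.3]
opening: -0.002
grasp_force: 0.0
```

>>> {"api": "servo_tool", "payload": {"commands": "0 0 0 0 0 0 0;0 0 0 0 0 0 0"}}

```text
time_s: 11.32
eef_pos: [0.5305, -0.1548, 0.1871]
eef_rot: [-0.001, 0.724, 0.69, -0.0]
wrist_force: [0.3, 0.5, 0.2]
opening: 0.001
grasp_force: 0.0
```

```bash
python3 m.py wa; python3 - <<'E'
from h import *
# self-consistent centre: refit from line directions: fit index centroid per radius
c=calibration("wrist");g=cv2.cvtColor(cv2.imread("pics/wa.png"),cv2.COLOR_BGR2GRAY)
def cent(r,z,bright):
    a=np.radians(np.arange(-12,5,.1)); px=np.array([proj(c,[C0[0]+r*np.cos(t),C0[1]+r*np.sin(t),z]) for t in a],np.float32)
    v=cv2.remap(g,px[:,0],px[:,1],cv2.INTER_LINEAR).ravel().astype(float)
    w=np.clip(v-110,0,None) if bright else np.clip(90-v,0,None)
    t=np.average(a,weights=w); return np.round([1e3*r*np.cos(t),1e3*r*np.sin(t)],2)
for r in (.026,.034,.042,.05):print(cent(r,.055,1))
for r in (.070,.076,.082,.087):print(cent(r,.044,0))
E
```

```text
11.325 [ 0.5305 -0.1548  0.1871] phi 87.2 C in tool mm 31.0 43.0 [0.3 0.5 0.2]
{'idx': [(-3.14, 5.5)], 'tgt': [(-3.49, 2.75)]}
[25.98 -0.94]
[33.97 -1.44]
[41.96 -1.81]
[49.95 -2.13]
[69.9  -3.81]
[75.89 -4.12]
[81.88 -4.44]
[86.88 -4.48]
```

Dial confirmed: index −3.1°, target −3.5°. Next I move above the button and turn the fingers across the flux–spool line.

>>> {"api": "servo_tool", "payload": {"commands": "0 0 0 56.9 -3.2 0 0;0 0 0 56.9 -3.2 0 0;0 0 0 56.9 -3.2 0 0;0 0 0 56.9 -3.2 0 0;0 0 0 56.9 -3.2 0 0"}}

```text
time_s: 12.0
eef_pos: [0.5276, 0.1318, 0.1857]
eef_rot: [-0.001, 0.724, 0.689, -0.001]
wrist_force: [0.3, -0.4, 0.1]
opening: 0.002
grasp_force: 0.0
```

>>> {"api": "servo_tool", "payload": {"commands": "0 0 0 57 -3.2 0 0;0 0 -0.18 0 0 0 0;0 0 -0.18 0 0 0 0;0 0 -0.18 0 0 0 0;0 0 -0.18 0 0 0 0"}}

```text
time_s: 12.62
eef_pos: [0.5273, 0.1871, 0.1854]
eef_rot: [-0.002, 0.432, 0.902, -0.001]
wrist_force: [0.3, -0.9, 0.2]
opening: -0.002
grasp_force: 0.0
```

>>> {"api": "servo_tool", "payload": {"commands": "0 0 -0.18 0 0 0 0;0 0 -0.18 0 0 0 0;0 0 -0.18 0 0 0 0;0 0 -0.18 0 0 0 0;0 0 -0.18 0 0 0 0"}}

```text
time_s: 13.25
eef_pos: [0.5273, 0.187, 0.1854]
eef_rot: [-0.002, -0.003, 1.0, -0.0]
wrist_force: [0.1, 0.5, -0.6]
opening: -0.002
grasp_force: 0.0
```

```bash
python3 m.py wb; python3 - <<'E'
from h import *
im=cv2.imread("pics/wb.png");c=calibration("wrist");print(proj(c,[.528,.187,.057]),proj(c,get_obs()["eef_pos"]))
cv2.imwrite("pics/wbb.png",cv2.resize(im,(800,500),interpolation=cv2.INTER_CUBIC))
E
```

```text
13.25 [0.5273 0.187  0.1854] phi 180.4 C in tool mm -45.8 -313.3 [ 0.1  0.5 -0.6]
{'idx': [(-2.75, 5.25)], 'tgt': [(-106.27, 146.25), (-3.08, 3.5), (119.94, 80.25)]}
[321.3069571  177.57925214] [321.01013619 229.68660344]
```

View pics/wbb.png

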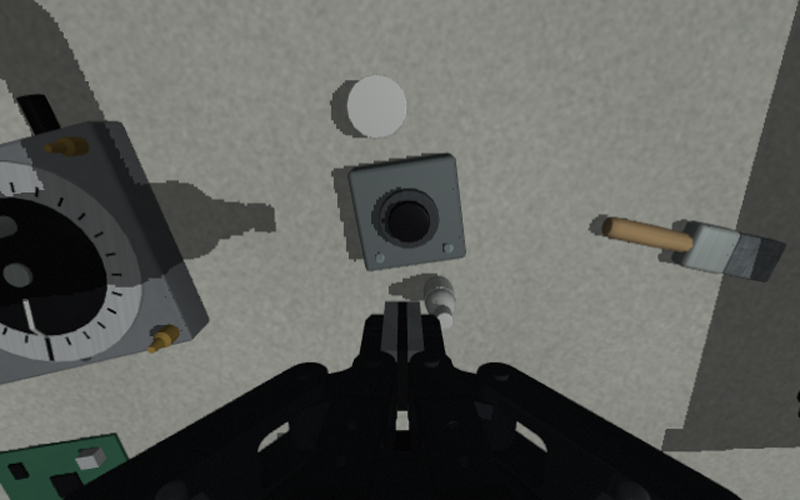

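Button top is at picture (408,221), so world (0.529, 0.192), and the flux and spool are well clear. I shift 5 mm in y and descend, stepping by force.

>>> {"api": "servo_tool", "payload": {"commands": "0 0 0 -1.5 5 0 0;0 0 0 0 0 50 0;0 0 0 0 0 50 0;0 0 0 0 0 25 0;0 0 0 0 0 0 0"}}

```text
time_s: 13.92
eef_pos: [0.5276, 0.1921, 0.0598]
eef_rot: [-0.003, 0.001, 1.0, -0.0]
wrist_force: [-0.6, 0.6, -0.1]
opening: 0.001
grasp_force: 0.0
```

>>> {"api": "servo_tool", "payload": {"commands": "0 0 0 0 0 5 0;0 0 0 0 0 5 0;0 0 0 0 0 5 0;0 0 0 0 0 0 0"}}

```text
time_s: 14.42
eef_pos: [0.53, 0.1922, 0.0477]
eef_rot: [-0.0, 0.0, 1.0, -0.0]
wrist_force: [0.4, -0.3, -0.8]
opening: -0.002
grasp_force: 0.0
```

>>> {"api": "servo_tool", "payload": {"commands": "0 0 0 0 0 4 0;0 0 0 0 0 4 0;0 0 0 0 0 0 0"}}

```text
time_s: 14.8
eef_pos: [0.5298, 0.1922, 0.0393]
eef_rot: [-0.0, -0.0, 1.0, -0.0]
wrist_force: [-0.3, -0.2, -1.2]
opening: -0.001
grasp_force: 0.0
```

>>> {"api": "servo_tool", "payload": {"commands": "0 0 0 0 0 4 0;0 0 0 0 0 0 0"}}

```text
time_s: 15.05
eef_pos: [0.5298, 0.1922, 0.0354]
eef_rot: [-0.0, -0.0, 1.0, -0.0]
wrist_force: [-0.5, 0.0, 0.5]
opening: -0.006
grasp_force: 0.0
```

>>> {"api": "servo_tool", "payload": {"commands": "0 0 0 0 0 3 0;0 0 0 0 0 0 0"}}

```text
time_s: 15.3
eef_pos: [0.5299, 0.1922, 0.0325]
eef_rot: [-0.0, -0.0, 1.0, -0.0]
wrist_force: [0.1, 0.4, 0.2]
opening: 0.003
grasp_force: 0.0
```

>>> {"api": "servo_tool", "payload": {"commands": "0 0 0 0 0 3 0;0 0 0 0 0 0 0"}}

```text
time_s: 15.55
eef_pos: [0.5299, 0.1922, 0.0295]
eef_rot: [-0.0, -0.0, 1.0, -0.0]
wrist_force: [1.3, 0.2, 0.4]
opening: -0.002
grasp_force: 0.0
```

>>> {"api": "servo_tool", "payload": {"commands": "0 0 0 0 0 2 0;0 0 0 0 0 0 0"}}

```text
time_s: 15.8
eef_pos: [0.53, 0.1923, 0.0276]
eef_rot: [-0.0, -0.0, 1.0, -0.0]
wrist_force: [-0.4, -0.2, -0.1]
opening: -0.003
grasp_force: 0.0
```

>>> {"api": "servo_tool", "payload": {"commands": "0 0 0 0 0 2 0;0 0 0 0 0 0 0"}}

```text
time_s: 16.05
eef_pos: [0.53, 0.1922, 0.0256]
eef_rot: [-0.0, -0.0, 1.0, -0.0]
wrist_force: [-0.9, -0.9, -0.5]
opening: -0.002
grasp_force: 0.0
```

>>> {"api": "servo_tool", "payload": {"commands": "0 0 0 0 0 2 0;0 0 0 0 0 0 0"}}

```text
time_s: 16.3
eef_pos: [0.53, 0.1922, 0.0236]
eef_rot: [-0.0, -0.0, 1.0, -0.0]
wrist_force: [-0.3, 1.1, -0.2]
opening: 0.005
grasp_force: 0.0
```

>>> {"api": "servo_tool", "payload": {"commands": "0 0 0 0 0 2 0;0 0 0 0 0 0 0"}}

```text
time_s: 16.55
eef_pos: [0.53, 0.1922, 0.0216]
eef_rot: [-0.0, -0.0, 1.0, -0.0]
wrist_force: [0.5, -0.5, -0.1]
opening: -0.007
grasp_force: 0.0
```

>>> {"api": "servo_tool", "payload": {"commands": "0 0 0 0 0 2 0;0 0 0 0 0 0 0"}}

```text
time_s: 16.8
eef_pos: [0.5303, 0.1923, 0.0199]
eef_rot: [0.0, -0.0, 1.0, 0.0]
wrist_force: [-0.5, 0.3, 1.3]
opening: -0.002
grasp_force: 0.9
```

>>> {"api": "servo_tool", "payload": {"commands": "0 0 0 0 0 2 0;0 0 0 0 0 0 0"}}

```text
time_s: 17.05
eef_pos: [0.5304, 0.1923, 0.0179]
eef_rot: [0.0, -0.0, 1.0, 0.0]
wrist_force: [0.5, -0.6, 2.7]
opening: -0.001
grasp_force: 1.4
```

>>> {"api": "servo_tool", "payload": {"commands": "0 0 0 0 0 1.5 0;0 0 0 0 0 0 0"}}

```text
time_s: 17.3
eef_pos: [0.5304, 0.1923, 0.0164]
eef_rot: [0.0, -0.0, 1.0, 0.0]
wrist_force: [-0.2, -0.5, 3.1]
opening: 0.0
grasp_force: 1.9
```

Contact has begun near TCP z 0.0205 and the spring force is rising. I keep pressing to the stop.

>>> {"api": "servo_tool", "payload": {"commands": "0 0 0 0 0 1.5 0;0 0 0 0 0 0 0"}}

```text
time_s: 17.55
eef_pos: [0.5304, 0.1923, 0.0149]
eef_rot: [0.0, -0.0, 1.0, 0.0]
wrist_force: [-0.5, 0.7, 4.1]
opening: 0.001
grasp_force: 2.3
```

>>> {"api": "servo_tool", "payload": {"commands": "0 0 0 0 0 1 0;0 0 0 0 0 0 0"}}

```text
time_s: 17.8
eef_pos: [0.5304, 0.1923, 0.0145]
eef_rot: [0.0, -0.0, 1.0, -0.0]
wrist_force: [-1.3, 0.4, 10.4]
opening: 0.003
grasp_force: 4.8
```

Force jumped to 10 N with the TCP stalled, so the button is fully down. I release, rise, and verify the dial numerically.

>>> {"api": "servo_tool", "payload": {"commands": "0 0 0 0 0 0 0;0 0 0 0 0 -10 0;0 0 0 0 0 -50 0;0 0 0 0 0 -60 0;0 0 0 0 0 -50 0"}}

```text
time_s: 18.42
eef_pos: [0.5298, 0.1922, 0.1857]
eef_rot: [-0.0, -0.0, 1.0, -0.0]
wrist_force: [0.1, 0.1, -0.4]
opening: 0.001
grasp_force: 0.0
```

>>> {"api": "servo_tool", "payload": {"commands": "0 0 0 0 0 0 0;0 0 0 0 0 0 0;0 0 0 0 0 0 0;0 0 0 0 0 0 0"}}

```text
time_s: 18.92
eef_pos: [0.5292, 0.1921, 0.1821]
eef_rot: [-0.001, -0.0, 1.0, -0.0]
wrist_force: [0.9, -0.8, -0.4]
opening: -0.002
grasp_force: 0.0
```

```bash
python3 m.py wc; python3 - <<'E'
from h import *
# loose things unmoved? compare scene pictures away from arm
a=cv2.imread("pics/scene0.png");b=camera("scene");cv2.imwrite("pics/scene1.png",b)
d=cv2.absdiff(a,b).max(2)
for n,(u,v) in dict(noz1=(311,181),noz2=(306,233),flux=(397,255),spool=(392,200),driver=(170,180),brush=(487,270)).items(): print(n,(d[v-10:v+10,u-10:u+10]>40).mean().round(2))
print(hand_in())
E
```

```text
18.925 [0.5292 0.1921 0.1821] phi 180.0 C in tool mm -45.8 -318.1 [ 0.9 -0.8 -0.4]
{'idx': [(-2.74, 5.25)], 'tgt': [(-104.51, 152.0), (-3.08, 3.5), (117.2, 75.25), (177.7, 5.0)]}
noz1 0.56
noz2 0.03
flux 0.0
spool 0.0
driver 0.0
brush 0.0
the job is handed in; nothing more can be done
None
```

The dial's index line is on the thick target line to within about 0.4°, the store button was then pressed to its stop and released, and the job is handed in at about 19 s; the picture check showed no change at the other loose things but was inconclusive for one nozzle, where the picture had changed, and I did not look into why.

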